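# Dock a gas-sensor module and draw it tight with its cam lock

### The arm

A 6-joint arm with a two-finger parallel gripper is mounted at the origin on a cart in front of the work surface, level with it; the furniture and walls round the work are solid. World frame = base frame: x ahead of the robot, y to its left, z up, the work surface at z = 0. Lengths are in m, angles in rad, forces in N, time in s.
With the tool pointing down it reaches from about 0.275 to 0.875 m from the base axis. Payload 12.5 kg.
Tool frame: the origin (TCP) lies between the finger pads; the fingertips stand 25 mm ahead of it and the grasp point (between the pads) lies 6 mm ahead of it; z points along the fingers, y is the line along which they close (so a half turn about z gives the same grasp; the last joint's range is limited). The gripper opens to 85 mm and grips with 20 to 120 N. Pads are 22 mm wide; open, the fingers measure 114 mm over their backs; the gripper's body (76 mm by 85 mm) begins 54 mm behind the grasp point. The pads swing forward as they close: fully open they stand 13 mm farther back than shut.
Start: joints at [-1.35, 0.351, 1.652, -0, 1.139, -0.085], TCP at [0.166, -0.524, 0.256] pointing down, gripper open.
Joint ranges: [-2.75, 2.75], [-0.79, 2.1], [0.01, 2.65], [-1.57, 4.71], [0.07, 3.14], [-2.87, 2.87]. Speed limits (rad/s): [2.22, 2.22, 2.79, 3.14, 3.14, 3.14].

### API

Orientations are given as a unit quaternion [w, x, y, z].
In Python, from rig import ctrl, eyes, spotter gives the robot as it stands. The module is installed in compiled form; this text tells all that it offers.
- The arm moves only by the shell command python3 -m pendant 'ROWS' [FORCE]. ROWS is JSON, a list of rows, each a list of 7 numbers: the shift along the tool's x, y, z in units of 25 mm (1.0 is 25 mm), then the turn, a rotation vector about the tool's x, y, z in units of 5 degrees (1.0 is 5 degrees), then the gripper's target within -1 to 1 (fully open at 1, half-way at 0, shut at -1). In form: [[tx, ty, tz, rx, ry, rz, fingers], ...]. A call has 1 to 20 rows; each row shifts and turns the commanded pose from where the row before left it, along the tool's axes as they then stand; what a row does not reach is not made up. A row lasts 1/12 s, in which the tool goes at most 41.7 mm and 7.16 degrees, less where a joint would pass 70% of its speed; a pose out of reach is approached as far as the arm can. A call is refused whole if a number of a shift passes 1 or a number of a turn 1, either way. A call with a gripper value outside its range is refused whole. The fingers move at their own pace and stop on an object; FORCE is the grip in N (left out, the last holds). Time passes only in rows, so rows that do not move let the fingers close. It gives the time, the measured TCP pose, the force, the opening and the grip force at its end, in the units of the state.
- ctrl.get_obs(): the state, without advancing time (a new reading comes with each control period).
- eyes.get_image(name): name is "scene" or "top"; returns a dict with "image" (400x640x3 uint8, blue, green, red), "z_map" (400x640 float32, m along the optical axis (not along the pixel's ray), 0 where there is no reading), "camera_matrix" (3x3 intrinsics, pixels), "k1" (the pictures are not rectified: a ray, as slopes to the right and down, at radius r is drawn at 1 + k1 r^2 times it, then the intrinsics apply), "view" (4x4, takes a point from world to camera coordinates). Camera axes: x right, y down, z forward; pixel columns grow to the right and rows downward; lengths in m; the calibration is good to about 2 mm. A picture is of the moment at which its call begins.
- ctrl.finish_job(): hands the job in; it is judged then, once.
Trained networks look in a picture, given as the dict that the camera call returned (one of the last four; its "shot" number tells which), for a name from the list of things; names that differ only in an ending like _2 or _b are one class to them, and where a whole thing is asked for, a point or a joint stands for the part that bears it (a point fixed in the world has none). Each returns a list of dicts, best first, with "score" (0 to 1); they miss things now and then, are a little off and sometimes report something else, mostly with a low value. They report only what shows in the picture. A call takes as long as a camera call. They do not tell look-alikes from the thing itself.
- spotter.search_frame(picture, name): "point" ([column, row] in pixels, amid what is visible of it).
The state is a dict: "time_s": time; "joint_pos": joint angles; "joint_vel": joint speeds; "tau": joint torques, N m; "position": TCP position; "eef_rot": TCP orientation; "wrist_force": force on the tool from outside, world axes, zero at the start; "torque": the same for the moment, N m; "grip_width": finger opening in m; "grasp_force": force on a finger pad.
Only numpy, scipy, OpenCV 4.12 (cv2) and the standard library are available. Lean on these libraries where they do the work, as an engineer would, in place of code of your own. Each camera call takes 0.05 s, during which the arm holds its last target. There are 200 camera calls.

### The job

Slide the white sensor module along its tray until it meets the dock's rubber seal. Then take the red flat-blade screwdriver from the tool stand, fit its blade into the slot of the dock's cam and turn the cam clockwise until it has drawn the module flush against the dock and comes up tight against its stop, without forcing it any further or bearing down hard on it. Put the screwdriver back in its hole in the stand and leave the other things where they are.

Things in the scene. Friction and masses are not known exactly. Their poses are not given: they have to be found in the camera images.
- dock: Fixed grey dock block with an aluminium tray in front of it. Origin on the bench under the cam's axis; x points from the tray into the block (the way the module slides), z up. Tray floor at z 8 mm from x -170 to the block; rails 64 mm apart inside, up to z 19 mm. Block 66 x 90 mm, top at z 50 mm, front face at x -28 mm. Black rubber seal on that face, 2.5 mm proud.
- dock_face (a point): Centre of the dock block's front face, at the mouth of the bolt's port, 31 mm above the bench; axes as the dock's. The seal stands 2.5 mm proud of this face (towards -x) and yields by spring: about 2 N at first touch, 6 N when pressed level.
- cam_slot (a point): Centre of the mouth of the cam's slot, on the cam's vertical axis, in its top face (51 mm above the bench); x runs along the slot (either way round is the same slot), z up. Steel disc 39 mm across; slot 20.5 mm long, 4.5 mm wide, 5 mm deep with a flat floor. A red dot marks one end of the slot.
- cam (a joint): Cam angle in rad, growing clockwise seen from above: 0 to 0.2 open (slot about along the dock's x), hard stop at 1.60. Catches the bolt head at 0.6 to 0.8, draws the module flush by about 1.4. Needs 0.05 to 0.27 N m while drawing; the torque rises steeply at the stop; 0.32 to 0.45 N m is tight, over 0.6 is forcing it. Stays where it is left.
- module: Loose white sensor module, 80 (x) x 62 (y) x 52 mm, 0.28 to 0.52 kg, standing on the tray floor between the rails; origin at the centre of its underside; x towards the dock. A steel draw bolt with a T head reaches 24 mm out of its +x face; the -x face (black panel) is free for pushing. Starts 18 to 32 mm short of the dock.
- module_face (a point): Centre of the bolt's root on the module's +x face, 40 mm ahead of the module's origin and 23 mm above its underside; it meets dock_face when the module is flush. Axes as the module's.
- red_driver: Loose red-handled flat screwdriver, upright in the stand, 90 g. Origin at the middle of the blade's tip, z up the shaft. Blade 16 mm wide along x, 3 mm thick along y; shaft 8 mm; black collar 35 mm across, its underside 62 mm above the tip; handle from 68 to 152 mm above the tip with two flats 26 mm apart facing +y and -y.
- yellow_driver: Loose yellow-handled cross-tip screwdriver of the same size and frame, in the stand's other hole; to be left alone.
- tool_stand: Fixed blue sheet-metal stand, 66 (x) x 170 (y) x 72 mm; origin on the bench under its centre. Two 20 mm holes in its top plate, 100 mm apart along y; the drivers hang in them by their collars, tips 10 mm above the bench. Which driver is in which hole varies.
- hole_left (a point): Centre of the stand's hole on its +y side, at the top plate's upper face, 72 mm above the bench.
- hole_right (a point): Centre of the stand's hole on its -y side, at the top plate's upper face, 72 mm above the bench.
- vial_1: Loose sample vial with white cap, 27 mm across, 58 mm tall; origin under its centre; bystander.
- vial_2: Loose sample vial with black cap, 27 mm across, 58 mm tall; origin under its centre; bystander.
- spare_stopper: Loose brown rubber stopper, 33 mm across, 26 mm tall; origin under its centre; bystander.
Mind the look-alikes: they are no part of the job. Leave any brown or purple look-alike of the module alone.

How it is judged:
By the outcome, as a careful person would: the job done as asked, in the order asked, and still so for the second after the job is handed in, with the robot touching nothing.
It also fails if it takes over 72 s, if anything falls off the work surface, if the arm or the gripper's body presses on something with over 40 N, if the wrist force passes 120 N, or if a joint passes its speed limit or range.

## Working session

There is one attempt and no reset: what is moved stays moved. The work goes in short steps, Python scripts to look and compute and a shell command to move; the robot and the scene stay as the last step left them, time stands still between calls to the robot, and variables do not carry over. Pictures are saved under pics/ and viewed, at most 10 in all, crops included, and the job is handed in when it is done.

```bash
mkdir -p pics; cat > h.py <<'E'
import numpy as np, cv2
from rig import ctrl, eyes, spotter
def ray(p,u,v):
    K=p["camera_matrix"];d=np.array([(u-K[0][2])/K[0][0],(v-K[1][2])/K[1][1]]);s=d.copy()
    for _ in range(20): s=d/(1+p["k1"]*(s@s))
    return s
def at_z(p,u,v,z):
    s=ray(p,u,v);V=np.array(p["view"]);R,t=V[:3,:3],V[:3,3];o=-R.T@t;d=R.T@np.array([*s,1]);return o+d*(z-o[2])/d[2]
def at_d(p,u,v):
    s=ray(p,u,v);V=np.array(p["view"]);R,t=V[:3,:3],V[:3,3];Z=p["z_map"][int(round(v)),int(round(u))];return R.T@(np.array([*s,1])*Z-t)
def proj(p,X):
    V=np.array(p["view"]);c=V[:3,:3]@X+V[:3,3];s=c[:2]/c[2];s=s*(1+p["k1"]*(s@s));K=p["camera_matrix"];return [K[0][0]*s[0]+K[0][2],K[1][1]*s[1]+K[1][2]]
E
python3 - <<'E'
from h import *
for n in("top","scene"):
    p=eyes.get_image(n);cv2.imwrite(f"pics/{n}0.png",p["image"])
    V=np.array(p["view"]);print(n,p["k1"],p["camera_matrix"],-V[:3,:3].T@V[:3,3])
    for o in("dock","cam_slot","module","module_face","red_driver","yellow_driver","tool_stand","hole_left","hole_right"):
        for r in spotter.search_frame(p,o)[:3]: print(o,np.round(r["point"]),round(r["score"],2),np.round(at_d(p,*r["point"]),3))
print(ctrl.get_obs())
E
```

```text
top -0.08179525879181136 [[413.03982106   0.         323.70713209]
 [  0.         413.03982106 209.07317036]
 [  0.           0.           1.        ]] [ 0.58746546 -0.02929682  1.26015318]
dock [338. 247.] 0.72 [ 0.561 -0.074  0.053]
cam_slot [333. 237.] 0.48 [ 0.59  -0.057  0.054]
module [341. 270.] 0.93 [ 0.497 -0.082  0.067]
module [319. 183.] 0.74 [ 0.748 -0.014  0.054]
module [379. 158.] 0.61 [ 0.827 -0.189  0.051]
module_face [284. 252.] 0.92 [0.546 0.085 0.054]
module_face [378. 160.] 0.64 [ 0.821 -0.187  0.053]
module_face [317. 182.] 0.57 [ 0.752 -0.007  0.048]
red_driver [460. 278.] 0.54 [ 0.486 -0.4    0.15 ]
yellow_driver [428. 280.] 0.61 [ 0.482 -0.31   0.161]
tool_stand [433. 275.] 0.59 [ 0.487 -0.346  0.071]
hole_left [435. 271.] 0.58 [ 0.499 -0.353  0.073]
hole_left [219. 214.] 0.29 [0.652 0.276 0.059]
hole_right [437. 273.] 0.91 [ 0.493 -0.358  0.074]
scene -0.01901163452570948 [[393.60836375   0.         319.6372129 ]
 [  0.         393.60836375 202.7502063 ]
 [  0.           0.           1.        ]] [0.04718209 0.90183325 0.6773906 ]
dock [344. 223.] 0.87 [ 0.554
[... 656 characters left out ...]
time_s': 1.0, 'joint_pos': array([-1.34962803e+00,  3.50703354e-01,  1.65179270e+00, -1.69954120e-05,
        1.13907717e+00, -8.45917733e-02]), 'joint_vel': array([-0.00046133,  0.00010741, -0.00017805,  0.00083137,  0.0012662 ,
       -0.00179453]), 'tau': array([ 3.80422891e-03, -5.06011462e+01, -2.91643721e+01,  8.82401309e-05,
        7.07079671e-04, -8.94623980e-06]), 'position': array([ 0.1655839 , -0.52447683,  0.2562905 ]), 'eef_rot': array([ 1.02188919e-05,  9.88336049e-01,  1.52288720e-01, -7.03717045e-06]), 'wrist_force': array([-1.18297954,  0.31185543,  0.58948424]), 'torque': array([ 0.01101912,  0.0233749 , -0.03384028]), 'grasp_force': 0.0, 'grip_width': 0.08504578991472468}
```

View pics/top0.png

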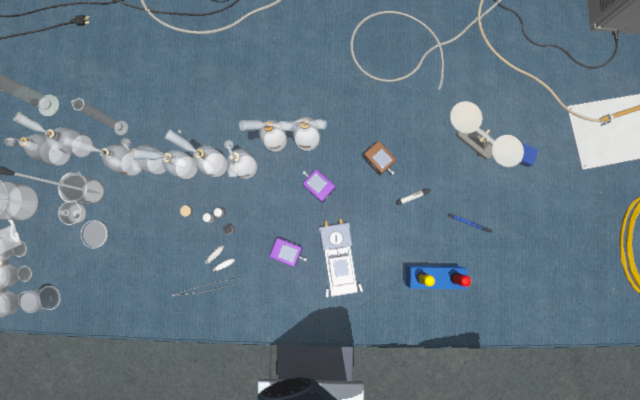

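View pics/scene0.png

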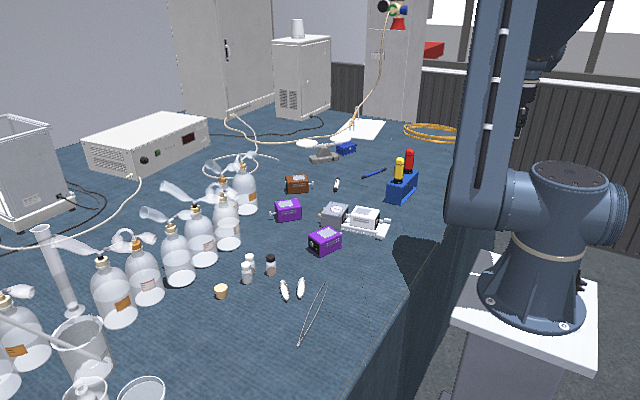

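```bash
python3 - <<'E'
from h import *
im=cv2.imread("pics/top0.png");a=cv2.resize(im[215:300,312:367],None,fx=7,fy=7,interpolation=cv2.INTER_CUBIC)
b=cv2.resize(im[255:300,402:482],None,fx=5,fy=5,interpolation=cv2.INTER_CUBIC)
o=np.zeros((595,790,3),np.uint8);o[:,:385]=a;o[:225,390:790]=b
s=cv2.imread("pics/scene0.png")[195:243,312:392];s=cv2.resize(s,None,fx=5,fy=5,interpolation=cv2.INTER_CUBIC);o[300:540,390:790]=s
cv2.imwrite("pics/crop1.png",o)
E
```

```text
(no output)
```

View pics/crop1.png

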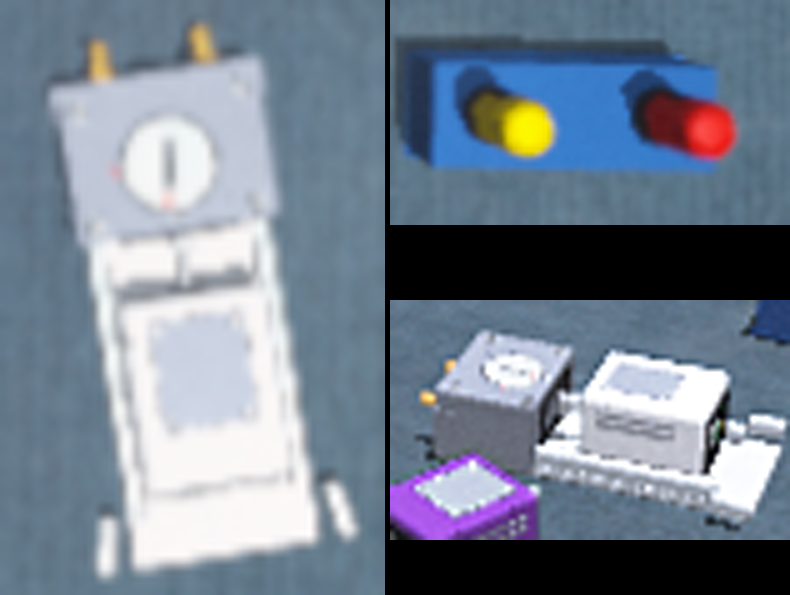

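White module at (341,270) in the tray is the one meant (it sits between the rails with its bolt towards the dock); the brown (379,158) and purple (319,183), (285,252) ones are look-alikes. The crop confirms this. The red driver is at (463,280), in the stand's right (−y) hole, and the cam disc is near (336,238) with its slot nearly vertical in the image.

```bash
cat > meas.py <<'E'
from h import *
def cloud(p):
    X=np.full((400,640,3),np.nan)
    V=np.array(p["view"]);R,t=V[:3,:3],V[:3,3];K=np.array(p["camera_matrix"])
    D=np.array([p["k1"],0,0,0.]);uv=np.stack(np.meshgrid(np.arange(640.),np.arange(400.)),-1).reshape(-1,1,2)
    s=cv2.undistortPoints(uv,K,D).reshape(400,640,2);Z=p["z_map"]
    c=np.dstack([s*Z[...,None],Z]);return (c-t)@R
def rect(p,X,x0,x1,y0,y1,z,tol=.006,nm=""):
    m=(X[...,0]>x0)&(X[...,0]<x1)&(X[...,1]>y0)&(X[...,1]<y1)&(abs(X[...,2]-z)<tol)
    m=cv2.morphologyEx(m.astype(np.uint8),cv2.MORPH_OPEN,np.ones((3,3)))
    n,l,st,_=cv2.connectedComponentsWithStats(m);k=1+st[1:,4].argmax();vu=np.argwhere(l==k)
    P=np.array([at_z(p,u,v,z)[:2] for v,u in vu])
    r=cv2.minAreaRect((P*1000).astype(np.float32));q=P-P.mean(0);w,E=np.linalg.eigh(q.T@q)
    print(nm,"rect mm",np.round(r[0],1),np.round(r[1],1),round(r[2],1),"mean",np.round(P.mean(0)*1000,1),"axis",np.round(np.degrees(np.arctan2(E[1],E[0])),1),"z",np.round(np.median(X[l==k][:,2])*1000,1),len(P))
E
python3 - <<'E'
from meas import *
p=eyes.get_image("top");X=cloud(p)
rect(p,X,.52,.65,-.14,.0,.050,nm="dock")
rect(p,X,.42,.55,-.14,-.03,.060,nm="module")
rect(p,X,.40,.58,-.48,-.22,.072,nm="stand")
rect(p,X,.40,.58,-.36,-.22,.155,.01,nm="yel")
rect(p,X,.40,.58,-.48,-.36,.155,.01,nm="red")
im=p["image"].astype(int);g=im.min(2)
f=lambda x,y:((x+.5)/7-.5+312,(y+.5)/7-.5+215)
for nm,q,z in(("blk",[(52,93),(264,58),(282,215),(80,245)],.05),("disc",[(169,163)],.051),("slot",[(167,137),(170,187),(168,201)],.051),("mark",[(115,172)],.051),("modtop",[(118,300),(268,275),(295,468),(145,494)],.06),("trayend",[(135,570),(318,540)],.008)):
    for a in q: print(nm,np.round(at_z(p,*f(*a),z)[:2]*1000,1))
np.set_printoptions(linewidth=200);print(g[227:249,325:348])
E
```

```text
dock rect mm [591.6 -64.9] [68.1 84. ] 9.9 mean [592.3 -65.5] axis [-164.  106.] z 51.1 594
module rect mm [496.  -82.6] [78.  61.8] 9.7 mean [496.3 -83.3] axis [ -80.2 -170.2] z 61.2 545
stand rect mm [ 479.8 -353.5] [146.9  61. ] 89.3 mean [ 480.1 -347.7] axis [175.4  85.4] z 73.2 730
yel rect mm [ 482.5 -310.4] [23.9 24.4] 0.8 mean [ 485.3 -308.7] axis [-139.  131.] z 160.5 60
red rect mm [ 479.7 -404.2] [21.4 10.9] 0.6 mean [ 479.4 -403.6] axis [ -82.9 -172.9] z 158.5 35
blk [617.3 -16.6]
blk [ 633.7 -105. ]
blk [ 568.3 -113.7]
blk [554.1 -29.6]
disc [589.  -66.1]
slot [599.9 -65. ]
slot [579.1 -66.7]
slot [573.2 -65.9]
mark [584.8 -43.6]
modtop [532.1 -45.8]
modtop [ 543.6 -107.6]
modtop [ 464.5 -120.2]
modtop [452.6 -58.5]
trayend [414.2 -56.2]
trayend [ 428.5 -134.6]
[[184 194 194 190 191 190 190 192 192 192 193 193 193 193 194 194 193 193 192 194 202 202 183]
 [190 191 192 192 193 193 192 192 193 192 192 192 191 192 193 193 193 192 192 193 199 204 189]
 [191 191 192 192 193 192 192 193 192 192 191 191 190 192 192 192 192 191 192 192 192 194 193]
 [190 191 192 193 193 192 191 
[... 1075 characters left out ...]
3 240 229 192 191 194 194 195 194]
 [192 192 192 192 187 191 220 239 244 243 225 220 239 244 241 226 202 190 193 191 193 194 186]
 [191 191 192 192 192 185 192 214 230 239 220 220 238 241 228 198 185 192 195 190 194 193 178]
 [191 191 192 193 194 192 185 181 196 215 202 207 219 217 205 189 191 195 196 195 195 194 188]
 [192 189 191 193 194 194 193 187 181 187 193 199 191 187 192 192 191 193 194 193 193 195 199]
 [192 201 196 194 194 194 194 193 192 192 193 199 194 192 192 186 177 175 179 177 178 202 214]
 [196 213 201 193 192 192 192 192 191 186 178 175 174 174 180 179 171 171 188 206 211 226 233]
 [200 205 204 195 180 178 177 176 180 180 170 152 174 190 208 217 218 219 227 240 243 245 243]]
```

```bash
python3 - <<'E'
from meas import *
p=eyes.get_image("top");im=p["image"].astype(int);g=im.min(2)
s=g[225:250,322:350];m=(s>205).astype(np.uint8);m[20:]=0;m[:5]=0;m[:,20:]=0
h=cv2.convexHull(np.argwhere(m)[:,::-1].astype(np.int32));M=cv2.moments(h);c=(M["m10"]/M["m00"]+322,M["m01"]/M["m00"]+225)
print("disc px",c,at_z(p,*c,.051)*1000,M["m00"])
pts=[]
for v in range(234,242):
    w=np.clip(241-g[v,333:339],0,None);pts.append(at_z(p,(w*np.arange(333,339)).sum()/w.sum(),v,.051)[:2]*1000)
pts=np.array(pts);print(np.round(pts,1));vx,vy,x0,y0=cv2.fitLine(pts.astype(np.float32),cv2.DIST_L2,0,.01,.01).ravel();print("slot yaw",np.degrees(np.arctan(vy/vx)),x0,y0)
for nm,q,z in(("red",(466,281),.162),("yel",(429,280.6),.162),("stand c",(438.9,278),.072),("standl",(410.6,278),.072),("standr",(467.2,278),.072)): print(nm,np.round(at_z(p,*q,z)*1000,1))
b,gg,r=[im[...,i] for i in range(3)]
for nm,mm in(("red",(r>110)&(gg<.5*r)&(b<.5*r)),("yel",(r>110)&(gg>.6*r)&(b<.5*r))):
    mm=mm.copy();mm[:255]=0;mm[300:]=0;mm[:,:400]=0;mm[:,500:]=0;print(nm,mm.sum(),np.argwhere(mm).min(0),np.argwhere(mm).max(0))
q=eyes.get_image("scene");a=cv2.resize(q["image"][140:210,375:425],None,fx=8,fy=8,interpolation=cv2.INTER_CUBIC)
a2=cv2.resize(p["image"][262:297,415:475],None,fx=6,fy=6,interpolation=cv2.INTER_CUBIC)
o=np.zeros((560,780,3),np.uint8);o[:,:400]=a;o[:210,410:770]=a2;cv2.imwrite("pics/crop2.png",o)
E
```

```text
disc px (335.5764192139738, 237.93886462882097) [588.80186929 -65.65680335  51.        ] 114.5
[[600.3 -66.1]
 [597.4 -66. ]
 [594.5 -66. ]
 [591.6 -66.1]
 [588.6 -66.2]
 [585.7 -66.2]
 [582.8 -66.3]
 [579.9 -66.3]]
slot yaw 0.95502305 590.09454 -66.15321
red [ 480.5 -412.7  162. ]
yel [ 480.3 -312.7  162. ]
stand c [ 479.4 -364.6   72. ]
standl [ 478.2 -282.5   72. ]
standr [ 480.3 -447.6   72. ]
red 92 [276 460] [285 470]
yel 97 [275 422] [285 433]
```

View pics/crop2.png

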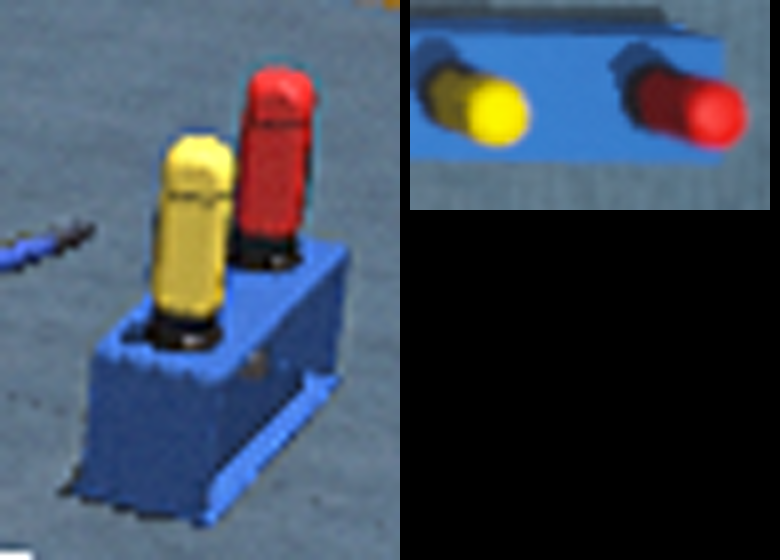

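```bash
python3 -m pendant '[[0.98,-0.89,0,0,0,0,-1],[0.98,-0.89,0,0,0,0,-1],[0.98,-0.89,0,0,0,0,-1],[0.98,-0.89,0,0,0,0,-1],[0.98,-0.89,0,0,0,0,-1],[0.98,-0.89,0,0,0,0,-1],[0.98,-0.89,0,0,0,0,-1],[0.98,-0.89,0,0,0,0,-1],[0.98,-0.89,0,0,0,0,-1],[0.98,-0.89,0,0,0,0,-1],[0.98,-0.89,0,0,0,0,-1],[0.98,-0.89,0,0,0,0,-1],[0.98,-0.89,0,0,0,0,-1],[0.98,-0.89,0,0,0,0,-1],[0.98,-0.89,0,0,0,0,-1],[0,0,0.9,0,0,0.75,-1],[0,0,0.9,0,0,0.75,-1],[0,0,0,0,0,0,-1],[0,0,0,0,0,0,-1]]' 30
```

```text
time_s: 2.73
position: [0.4153, -0.0954, 0.2112]
eef_rot: [-0.0, 0.996, 0.088, -0.001]
wrist_force: [0.3, -0.8, 0.9]
grip_width: -0.0002
grasp_force: 0.0
```

```bash
python3 -m pendant '[[0,0,1,0,0,0,-1],[0,0,1,0,0,0,-1],[0,0,1,0,0,0,-1],[0,0,1,0,0,0,-1],[0,0,1,0,0,0,-1],[0,0,1,0,0,0,-1],[0,0,0.4,0,0,0,-1],[0.4,0,0,0,0,0,-1],[0.4,0,0,0,0,0,-1],[0,0,0,0,0,0,-1],[0,0,0,0,0,0,-1]]'; python3 -m pendant '[[0.2,0,0,0,0,0,-1],[0.2,0,0,0,0,0,-1],[0.2,0,0,0,0,0,-1],[0.2,0,0,0,0,0,-1]]'
```

```text
time_s: 3.65
position: [0.4368, -0.0923, 0.0527]
eef_rot: [0.001, 0.996, 0.088, 0.001]
wrist_force: [-1.1, 0.1, 0.4]
grip_width: 0.0001
grasp_force: 0.0
time_s: 3.98
position: [0.4525, -0.0882, 0.0513]
eef_rot: [-0.001, 0.996, 0.088, -0.003]
wrist_force: [-27.5, -5.5, 19.9]
grip_width: 0.0002
grasp_force: 13.8
```

```bash
python3 -m pendant '[[0,0,0,0,0,0,-1],[0,0,0,0,0,0,-1]]'; python3 - <<'E'
from meas import *
p=eyes.get_image("top");rect(p,cloud(p),.46,.56,-.14,-.03,.060,nm="module")
q=eyes.get_image("scene")
o=np.hstack([cv2.resize(q["image"][185:255,310:410],None,fx=5,fy=5,interpolation=cv2.INTER_CUBIC),cv2.resize(p["image"][225:295,312:367],None,fx=5,fy=5,interpolation=cv2.INTER_CUBIC)]);cv2.imwrite("pics/c3.png",o)
E
```

```text
time_s: 4.15
position: [0.4532, -0.0882, 0.0513]
eef_rot: [-0.001, 0.996, 0.088, -0.002]
wrist_force: [-11.7, -1.0, 9.6]
grip_width: -0.0
grasp_force: 5.8
module rect mm [512.1 -79.1] [62.7 62.2] 9.3 mean [516.3 -81.6] axis [148.2  58.2] z 61.3 372
```

View pics/c3.png

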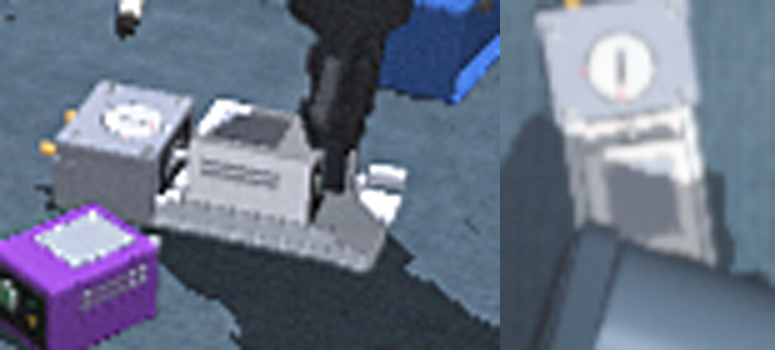

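```bash
python3 -m pendant '[[0,0,-0.06,0,0,0,-1],[0,0,0,0,0,0,-1]]';python3 -m pendant '[[0.05,0,0,0,0,0,-1],[0.05,0,0,0,0,0,-1],[0.05,0,0,0,0,0,-1],[0.05,0,0,0,0,0,-1]]';python3 -m pendant '[[0,0,0,0,0,0,-1],[0,0,0,0,0,0,-1]]'
```

```text
time_s: 4.42
position: [0.4546, -0.0884, 0.0529]
eef_rot: [-0.0, 0.996, 0.087, -0.001]
wrist_force: [-2.5, -1.2, -0.8]
grip_width: 0.0001
grasp_force: 1.4
time_s: 4.75
position: [0.4599, -0.0877, 0.0527]
eef_rot: [-0.0, 0.996, 0.087, -0.0]
wrist_force: [-2.8, -1.5, -1.1]
grip_width: 0.0001
grasp_force: 1.7
time_s: 4.92
position: [0.4603, -0.0877, 0.0528]
eef_rot: [0.0, 0.996, 0.087, 0.0]
wrist_force: [-1.6, -0.2, -0.6]
grip_width: 0.0003
grasp_force: 0.8
```

```bash
python3 -m pendant '[[0.05,0,0,0,0,0,-1],[0.05,0,0,0,0,0,-1],[0.05,0,0,0,0,0,-1],[0.05,0,0,0,0,0,-1],[0.05,0,0,0,0,0,-1]]';for i in 1 2 3; do python3 -m pendant '[[0.03,0,0,0,0,0,-1],[0.03,0,0,0,0,0,-1]]'|grep -E "pos|wrist";done
```

```text
time_s: 5.33
position: [0.4663, -0.0866, 0.0529]
eef_rot: [0.0, 0.996, 0.087, 0.0]
wrist_force: [-2.6, -0.3, -1.1]
grip_width: -0.0003
grasp_force: 1.2
position: [0.4676, -0.0864, 0.0529]
wrist_force: [-2.4, -0.6, 1.6]
position: [0.4685, -0.0861, 0.0528]
wrist_force: [-7.7, -1.5, 6.4]
position: [0.4695, -0.0859, 0.0529]
wrist_force: [-10.4, -3.8, 8.7]
```

```bash
python3 -m pendant '[[0,0,-0.04,0,0,0,-1],[0,0,0,0,0,0,-1],[0,0,0,0,0,0,-1]]'; python3 - <<'E'
from meas import *
p=eyes.get_image("top")
q=eyes.get_image("scene")
o=np.hstack([cv2.resize(q["image"][185:245,320:390],None,fx=6,fy=6,interpolation=cv2.INTER_CUBIC),cv2.resize(p["image"][225:285,312:367],None,fx=6,fy=6,interpolation=cv2.INTER_CUBIC)]);cv2.imwrite("pics/c4.png",o)
E
```

```text
time_s: 6.08
position: [0.4698, -0.0858, 0.0535]
eef_rot: [-0.0, 0.996, 0.087, -0.001]
wrist_force: [-5.5, -2.5, -2.5]
grip_width: -0.0002
grasp_force: 2.5
```

View pics/c4.png

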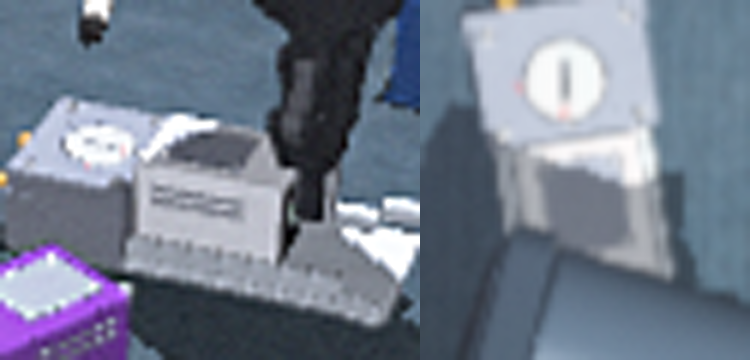

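```bash
python3 -m pendant '[[-0.4,0,0,0,0,0,-1],[-0.4,0,0,0,0,0,-1],[0,0,-1,0,0,0,-1],[0,0,-1,0,0,0,-1],[0,0,-1,0,0,0,-1],[0,0,-1,0,0,0,-1],[0,0,-1,0,0,0,1],[0,0,-1,0,0,0,1],[0,0,-1,0,0,0,1],[0,1,0,0,0,0,1],[0,1,0,0,0,0,1],[0,1,0,0,0,0,1],[0,1,0,0,0,0,1]]';python3 -m pendant '[[-0.1,1,0,0,0,0,1],[-0.1,1,0,0,0,0,1],[-0.1,1,0,0,0,0,1],[-0.1,1,0,0,0,0,1],[-0.1,1,0,0,0,0,1],[-0.1,1,0,0,0,0,1],[-0.1,1,0,0,0,0,1],[-0.1,1,0,0,0,0,1],[-0.1,1,0,0,0,0,1],[0,0,0,0,0,1,1],[0,0,0,0,0,1,1],[0,0,0,0,0,0,1]]'; python3 -c "
from h import *
o=ctrl.get_obs();print(o['joint_pos'].round(3),o['position'],o['eef_rot'],o['grip_width'])
p=eyes.get_image('top')
from meas import *
rect(p,cloud(p),.42,.56,-.14,-.03,.060,nm='module')
for o in ('dock','cam_slot'): print(spotter.search_frame(p,o)[:1])
"
```

```text
time_s: 7.27
position: [0.4678, -0.189, 0.2291]
eef_rot: [0.0, 0.996, 0.087, 0.001]
wrist_force: [-0.6, 0.3, -0.5]
grip_width: 0.0834
grasp_force: 0.0
time_s: 8.27
position: [0.4845, -0.4136, 0.2285]
eef_rot: [-0.0, 1.0, -0.002, 0.0]
wrist_force: [0.6, 0.3, -0.4]
grip_width: 0.0854
grasp_force: 0.0
[-0.78   0.536  1.439  0.     1.167  0.795] [ 0.48450517 -0.41361477  0.22851926] [-2.03399325e-05  9.99997721e-01 -2.13140980e-03  1.18733510e-04] 0.08543734511578614
module rect mm [519.1 -78.2] [78.1 61.8] 10.6 mean [518.4 -78.6] axis [ -82.8 -172.8] z 61.2 526
[{'point': [334.5, 248.1], 'score': 0.91}]
[{'point': [334.8, 238.9], 'score': 0.66}]
```

```bash
R='x'; python3 -m pendant '[[0,0,0,0,0,-1,1],[0,0,0,0,0,-1,1],[0,0,0,0,0,-1,1],[0,0,0,0,0,-1,1],[0,0,0,0,0,-1,1],[0,0,0,0,0,-1,1],[0,0,0,0,0,-1,1],[0,0,0,0,0,-1,1],[0,0,0,0,0,-1,1],[0,0,0,0,0,-1,1],[0,0,0,0,0,-1,1],[0,0,0,0,0,-1,1],[0,0,0,0,0,-1,1],[0,0,0,0,0,-1,1],[0,0,0,0,0,-1,1],[0,0,0,0,0,-1,1],[0,0,0,0,0,-1,1],[0,0,0,0,0,-1,1]]' >/dev/null; python3 -m pendant '[[0,0,0,0,0,-1,1],[0,0,0,0,0,-1,1],[0,0,0,0,0,-1,1],[0,0,0,0,0,-1,1],[0,0,0,0,0,-1,1],[0,0,0,0,0,-1,1],[0,0,0,0,0,-1,1],[0,0,0,0,0,-1,1],[0,0,0,0,0,-1,1],[0,0,0,0,0,-1,1],[0,0,0,0,0,-1,1],[0,0,0,0,0,-1,1],[0,0,0,0,0,-1,1],[0,0,0,0,0,-1,1],[0,0,0,0,0,-1,1],[0,0,0,0,0,-1,1],[0,0,0,0,0,-1,1],[0,0,0,0,0,-1,1],[0.16,0,0,0,0,0,1],[0,0,0,0,0,0,1]]'
```

```text
time_s: 11.58
position: [0.4806, -0.4131, 0.2289]
eef_rot: [-0.0, 0.0, 1.0, -0.0]
wrist_force: [0.1, -0.0, -0.8]
grip_width: 0.0853
grasp_force: 0.0
```

Exactly aligned. Descend and close.

```bash
python3 -m pendant '[[0,0,0.8,0,0,0,1],[0,0,0.8,0,0,0,1],[0,0,0.8,0,0,0,1],[0,0,0.8,0,0,0,1],[0,0,0.8,0,0,0,1],[0,0,0,0,0,0,1]]'; python3 -m pendant '[[0,0,0,0,0,0,-0.2],[0,0,0,0,0,0,-0.3],[0,0,0,0,0,0,-0.4],[0,0,0,0,0,0,-0.6],[0,0,0,0,0,0,-1],[0,0,0,0,0,0,-1],[0,0,0,0,0,0,-1],[0,0,0,0,0,0,-1]]' 60
```

```text
time_s: 12.08
position: [0.4797, -0.4119, 0.1251]
eef_rot: [-0.002, 0.001, 1.0, 0.002]
wrist_force: [0.0, -0.5, -0.5]
grip_width: 0.0855
grasp_force: 0.0
time_s: 12.75
position: [0.4817, -0.4136, 0.1301]
eef_rot: [0.001, -0.0, 1.0, -0.001]
wrist_force: [0.1, 1.2, 6.0]
grip_width: 0.0261
grasp_force: 55.8
```

```bash
python3 -m pendant '[[0,0,-0.2,0,0,0,-1],[0,0,-0.7,0,0,0,-1],[0,0,-0.9,0,0,0,-1],[0,0,-0.9,0,0,0,-1],[0,0,-0.9,0,0,0,-1],[0,0,-0.8,0,0,0,-1],[-0.9,0,0,0,0,0,-1],[-0.9,0,0,0,0,0,-1],[-0.9,0,0,0,0,0,-1],[-0.9,0,0,0,0,0,-1],[-0.7,0.5,0,0,0,0,-1],[0,1,0,0,0,0,-1],[0,1,0,0,0,0,-1],[0,1,0,0,0,0,-1],[0,1,0,0,0,0,-1]]';python3 -m pendant '[[0,1,0,0,0,0,-1],[0,1,0,0,0,0,-1],[0,1,0,0,0,0,-1],[0,1,0,0,0,0,-1],[0,1,0,0,0,0,-1],[0,1,0,0,0,0,-1],[0,1,0,0,0,0,-1],[0,1,0,0,0,0,-1],[0,0.9,0.6,0,0,0,-1],[0,0.5,0.6,0,0,0,-1],[0,0,0.6,0,0,-0.2,-1],[0,0,0,0,0,0,-1],[0,0,0,0,0,0,-1]]'
python3 - <<'E'
from h import *
o=ctrl.get_obs();print(o['joint_pos'].round(3),o['position'],o['eef_rot'])
p=eyes.get_image("top");q=eyes.get_image("scene")
o=np.hstack([cv2.resize(q["image"][145:235,305:380],None,fx=6,fy=6,interpolation=cv2.INTER_CUBIC),cv2.resize(p["image"][200:290,310:367],None,fx=6,fy=6,interpolation=cv2.INTER_CUBIC)]);cv2.imwrite("pics/c5.png",o)
E
```

```text
time_s: 14.0
position: [0.5884, -0.2996, 0.2389]
eef_rot: [-0.0, -0.0, 1.0, 0.0]
wrist_force: [-0.2, -0.5, -1.0]
grip_width: 0.0258
grasp_force: 55.8
time_s: 15.08
position: [0.5884, -0.0658, 0.1939]
eef_rot: [-0.001, -0.009, 1.0, 0.0]
wrist_force: [0.7, 0.7, -0.7]
grip_width: 0.026
grasp_force: 55.8
[-0.19   0.495  1.599 -0.     1.049 -1.778] [ 0.58835461 -0.06577577  0.19385061] [-5.06352961e-04 -8.77568270e-03  9.99961364e-01  4.63152973e-05]
```

View pics/c5.png

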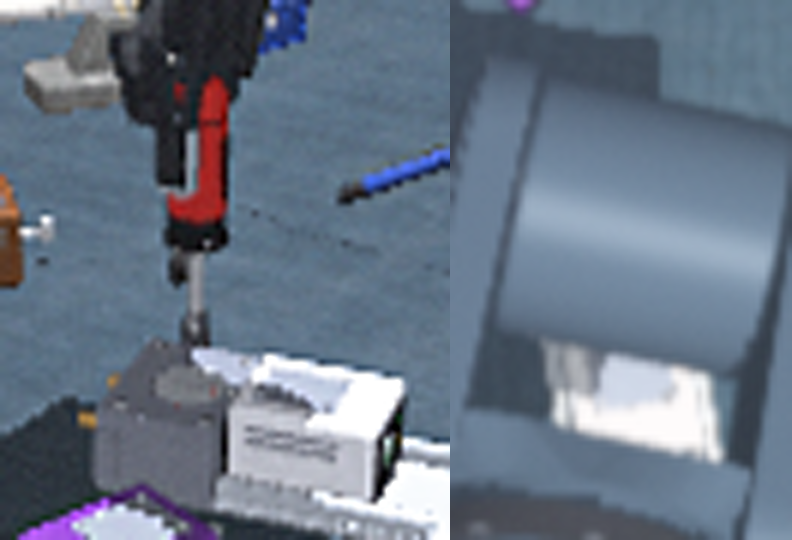

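```bash
python3 - <<'E'
from h import *
q=eyes.get_image("scene");g=q["image"].astype(int)
T=ctrl.get_obs()['position'];off=.1201
for z in(.0739,.085,.1,.115): print("proj shaft",z,np.round(proj(q,np.array([T[0],T[1],z])),2))
print("proj disc",np.round(proj(q,np.array([.5888,-.0658,.051])),2))
print("dot proj", )
np.set_printoptions(linewidth=220)
print(g[184:204,328:348].mean(2).astype(int)); print("disc rows 203..214")
print(g[203:216,324:348].mean(2).astype(int)); print((g[203:216,324:348,2]-g[203:216,324:348,0]))
E
```

```text
proj shaft 0.0739 [335.75 201.72]
proj shaft 0.085 [335.8  198.67]
proj shaft 0.1 [335.87 194.5 ]
proj shaft 0.115 [335.94 190.29]
proj disc [335.63 208.03]
dot proj
[[121 126 128 139  45  12  16  32  24  28  22  18  23  17  13  99 116 112 113 115]
 [121 123 121 129  70  21  18  29  26  29  15 122  66  19  28 104 112 106 109 114]
 [118 123 118 120 117  77  87  30  16  12   5  56  44  52 106 114 115 116 114 112]
 [108 111 111 117 125 101  77  70 101 114 118 112 117 118 132 122 119 120 116 113]
 [110 114 117 122 126  66  57  65 107 152 138 121 126 127 128 122 128 132 126 119]
 [119 118 119 123 126  48  45  48  99 156 134 120 120 119 117 115 121 117 122 117]
 [111 115 121 123 132  52  29  32  95 154 130 118 113 116 113 118 115 116 116 114]
 [112 118 116 120 125  50  25  18  89 151 133 115 112 115 118 108 107 107 112 115]
 [115 116 114 114 120 105  47 101 120 154 128 121 117 118 113 109 105 104 104 108]
 [115 118 115 112 113 119 107 112 121 150 129 111 114 115 108 112 115 117 116 121]
 [127 124 120 113 113 111 116 113 122 150 128 111 111 113 111 116 119 118 119 118]
 [121 120 120 114 115
[... 2621 characters left out ...]
5  -8]
 [ -2 -17 -16 -12 -13 -14 -12  -8  -9  -8 -12  -9  -8  -9 -11 -11  14  -8 -10 -21 -25 -20  -9 -13]
 [-15 -16 -15 -16 -15 -11 -11 -12  -8  -9  -9  -9 -10  -9 -10 -10  29  -8 -10  -7 -10  -9  -8 -16]
 [-11 -13 -14 -15 -14 -15 -16 -14 -14 -12 -11 -11  -8 -10  -9 -10  -1 -11 -15  -9 -10 -10 -15 -16]
 [-13 -13 -14 -12 -11 -14 -16 -16 -16 -18  11 -10 -14 -12 -14 -15 -16 -14 -14 -11 -15 -11 -10 -12]
 [-17 -12 -14 -15 -17 -15 -14 -14 -14 -16  -8 -13 -13 -18 -14 -15 -15 -14 -17 -13 -11 -14 -13 -12]
 [-17 -17 -17 -14 -21 -16 -13 -15 -15 -15 -15 -15 -13 -15 -11  -6 -10 -15 -10 -10 -13 -13 -12 -15]
 [-20 -20 -18 -19 -21 -15 -18 -17 -16 -13 -14 -16 -17 -17 -10 -10 -11 -15  -7 -14 -14 -13 -10 -15]]
```

```bash
python3 -m pendant '[[-0.08,0,0.4,0,0,0,-1],[0,0,0.43,0,0,0,-1],[0,0,0,0,0,0,-1],[0,0,0,0,0,0,-1]]';for i in 1 2 3 4; do python3 -m pendant '[[0,0,0.03,0,0,0,-1],[0,0,0,0,0,0,-1]]'|grep -E "pos|wrist";done
```

```text
time_s: 15.57
position: [0.5901, -0.0658, 0.172]
eef_rot: [-0.001, -0.009, 1.0, 0.0]
wrist_force: [0.7, -0.3, 0.1]
grip_width: 0.0261
grasp_force: 56.0
position: [0.5906, -0.0658, 0.1724]
wrist_force: [0.5, 1.0, -1.0]
position: [0.5906, -0.0657, 0.1717]
wrist_force: [-0.6, -1.2, -0.4]
position: [0.5905, -0.0657, 0.1708]
wrist_force: [-0.9, 0.1, -1.3]
position: [0.5906, -0.0656, 0.17]
wrist_force: [0.9, 0.3, -0.4]
```

```bash
for i in 1 2 3; do python3 -m pendant '[[0,0,0.03,0,0,0,-1],[0,0,0,0,0,0,-1]]'|grep -E "pos|wrist";done
```

```text
position: [0.5905, -0.0656, 0.1692]
wrist_force: [0.0, 0.6, -0.8]
position: [0.5906, -0.0656, 0.1685]
wrist_force: [0.2, 1.0, 0.0]
position: [0.5906, -0.0656, 0.1677]
wrist_force: [0.5, 2.4, 0.1]
```

```bash
for i in 1 2 3; do python3 -m pendant '[[0,0,0.03,0,0,0,-1],[0,0,0,0,0,0,-1]]'|grep -E "pos|wrist";done; python3 -c "
from rig import ctrl; o=ctrl.get_obs(); print(o['torque'],o['joint_pos'])"
```

```text
position: [0.5905, -0.0656, 0.1669]
wrist_force: [0.7, 1.6, 0.3]
position: [0.5905, -0.0656, 0.1662]
wrist_force: [0.1, 2.0, 0.1]
position: [0.5906, -0.0657, 0.1656]
wrist_force: [-0.2, 2.0, 2.3]
[ 0.57222218  0.00701111 -0.10112778] [-1.89120425e-01  5.33039952e-01  1.61454748e+00  1.31591521e-04
  9.93798259e-01 -1.77778466e+00]
```

```bash
cat > st.py <<'E'
from rig import ctrl; import numpy as np
o=ctrl.get_obs(); q=o['eef_rot']; print(round(o['time_s'],2),'pos',o['position'].round(4),'yaw',round(np.degrees(2*np.arctan2(q[2],q[1])),2),'F',o['wrist_force'].round(1),'T',o['torque'].round(3),'j6',o['joint_pos'][5].round(3))
E
python3 -m pendant '[[0,0.016,-0.02,0,0,0,-1],[0,0,0,0,0,0,-1]]'>/dev/null;python3 st.py; for i in 1 2 3; do python3 -m pendant '[[0,-0.008,0,0,0,1,-1],[0,-0.008,0,0,0,1,-1],[0,0,0,0,0,0,-1]]'>/dev/null;python3 st.py;done
```

```text
17.4 pos [ 0.5904 -0.0654  0.1659] yaw 181.03 F [ 0.6  1.5 -1.2] T [ 0.201 -0.019  0.029] j6 -1.777
17.65 pos [ 0.5905 -0.0658  0.166 ] yaw 170.8 F [-0.2  1.1 -1.5] T [ 0.209 -0.073 -0.059] j6 -1.599
17.9 pos [ 0.5904 -0.0662  0.166 ] yaw 160.96 F [ 0.4  0.4 -2. ] T [ 0.209 -0.131  0.046] j6 -1.428
18.15 pos [ 0.5903 -0.0666  0.1659] yaw 151.07 F [ 0.2  0.3 -2. ] T [ 0.122 -0.178  0.009] j6 -1.256
```

```bash
for i in 1 2 3 4; do python3 -m pendant '[[0,-0.008,0,0,0,1,-1],[0,-0.008,0,0,0,1,-1],[0,0,0,0,0,0,-1]]'>/dev/null;python3 st.py;done
```

```text
18.4 pos [ 0.5901 -0.0669  0.166 ] yaw 141.14 F [ 0.3 -0.3 -1.8] T [ 0.017 -0.223  0.005] j6 -1.084
18.65 pos [ 0.5898 -0.0672  0.166 ] yaw 131.2 F [ 1.3 -0.4 -2.3] T [-0.067 -0.178  0.089] j6 -0.911
18.9 pos [ 0.5895 -0.0675  0.166 ] yaw 121.23 F [-0.3 -0.7 -2.2] T [-0.146 -0.247  0.136] j6 -0.737
19.15 pos [ 0.5892 -0.0677  0.166 ] yaw 111.25 F [ 1.7 -1.  -2.2] T [-0.293 -0.263  0.105] j6 -0.564
```

```bash
for i in 1 2 3 4; do python3 -m pendant '[[0,-0.005,0,0,0,0.6,-1],[0,0,0,0,0,0,-1]]'>/dev/null;python3 st.py;done
```

```text
19.32 pos [ 0.589  -0.0677  0.166 ] yaw 108.36 F [ 0.7 -1.3 -2.5] T [-0.307 -0.223  0.116] j6 -0.513
19.48 pos [ 0.5889 -0.0678  0.166 ] yaw 105.29 F [ 0.6 -1.6 -2.2] T [-0.382 -0.221  0.154] j6 -0.46
19.65 pos [ 0.5888 -0.0678  0.166 ] yaw 102.24 F [ 0.8 -1.2 -2.4] T [-0.448 -0.218  0.129] j6 -0.407
19.82 pos [ 0.5887 -0.0678  0.166 ] yaw 99.2 F [ 1.2 -2.2 -2.7] T [-0.553 -0.227  0.13 ] j6 -0.354
```

```bash
for i in 1 2 3 4 5; do python3 -m pendant '[[0,0,0,0,0,0.3,-1],[0,0,0,0,0,0,-1]]'>/dev/null;python3 st.py;done
```

```text
19.98 pos [ 0.5886 -0.0678  0.166 ] yaw 97.75 F [ 1.4 -2.4 -2.6] T [-0.587 -0.134  0.155] j6 -0.328
20.15 pos [ 0.5886 -0.0678  0.166 ] yaw 96.2 F [-0.6 -3.  -2.5] T [-0.611 -0.071  0.202] j6 -0.301
20.32 pos [ 0.5886 -0.0678  0.166 ] yaw 94.66 F [ 0.2 -2.9 -3. ] T [-0.601  0.001  0.213] j6 -0.274
20.48 pos [ 0.5885 -0.0678  0.166 ] yaw 93.13 F [-0.7 -2.  -2.2] T [-0.607  0.092  0.232] j6 -0.248
20.65 pos [ 0.5885 -0.0677  0.166 ] yaw 91.62 F [-0.5 -2.7 -2.1] T [-0.579  0.175  0.244] j6 -0.221
```

```bash
python3 -m pendant '[[-0.02,0,0,0,0,0.2,-1],[0,0,0,0,0,0,-1]]'>/dev/null;python3 st.py; for i in 1 2 3; do python3 -m pendant '[[0,0,0,0,0,0.2,-1],[0,0,0,0,0,0,-1]]'>/dev/null;python3 st.py;done
```

```text
20.82 pos [ 0.5885 -0.0681  0.166 ] yaw 90.54 F [-1.1 -0.9 -1.9] T [-0.246  0.318  0.202] j6 -0.203
20.98 pos [ 0.5885 -0.0681  0.166 ] yaw 89.48 F [-2.3 -0.3 -2.1] T [-0.237  0.469  0.249] j6 -0.185
21.15 pos [ 0.5885 -0.0681  0.1659] yaw 88.46 F [-2.4 -0.8 -0.7] T [-0.175  0.594  0.239] j6 -0.167
21.32 pos [ 0.5885 -0.0681  0.1659] yaw 87.45 F [-3.3 -0.6 -1.8] T [-0.089  0.738  0.241] j6 -0.149
```

```bash
python3 -m pendant '[[0,-0.02,0,0,0,0.2,-1],[0,0,0,0,0,0,-1]]'>/dev/null;python3 st.py; for i in 1 2 3 4; do python3 -m pendant '[[0,-0.003,0,0,0,0.2,-1],[0,0,0,0,0,0,-1]]'>/dev/null;python3 st.py;done
```

```text
21.48 pos [ 0.5882 -0.0682  0.166 ] yaw 86.44 F [-0.2 -1.  -2.8] T [-0.041  0.393  0.276] j6 -0.132
21.65 pos [ 0.5882 -0.0682  0.166 ] yaw 85.44 F [-1. -0. -3.] T [-0.131  0.359  0.28 ] j6 -0.114
21.82 pos [ 0.5881 -0.0682  0.166 ] yaw 84.44 F [-1.5  0.3 -3.1] T [-0.138  0.358  0.304] j6 -0.097
21.98 pos [ 0.588  -0.0682  0.166 ] yaw 83.44 F [-1.5 -0.5 -2.7] T [-0.094  0.251  0.231] j6 -0.08
22.15 pos [ 0.5879 -0.0682  0.166 ] yaw 82.44 F [-0.4 -0.2 -4.5] T [-0.138  0.148  0.185] j6 -0.062
```

```bash
python3 - <<'E'
from meas import *
p=eyes.get_image("top");q=eyes.get_image("scene")
rect(p,cloud(p),.42,.58,-.14,-.03,.060,nm='module')
o=np.hstack([cv2.resize(q["image"][150:230,310:375],None,fx=7,fy=7,interpolation=cv2.INTER_CUBIC),cv2.resize(p["image"][210:290,318:363],None,fx=7,fy=7,interpolation=cv2.INTER_CUBIC)]);cv2.imwrite("pics/c6.png",o)
E
python3 st.py
```

```text
module rect mm [509.5 -78.3] [25.9 60.7] 1.1 mean [510.3 -83.9] axis [-179.1   90.9] z 61.1 135
22.25 pos [ 0.5879 -0.0682  0.166 ] yaw 82.52 F [-0.1 -0.3 -4.2] T [-0.092  0.174  0.213] j6 -0.064
```

View pics/c6.png

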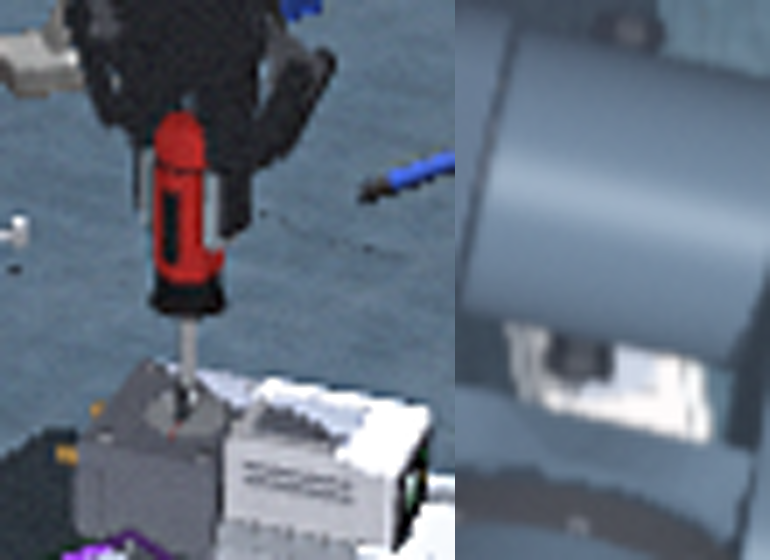

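```bash
python3 - <<'E'
from h import *
q=eyes.get_image("scene");g=q["image"].astype(int)
c=np.array([.5888,-.0658,.051]);y0=np.radians(9.9)
for a in(.15,1.0,1.2,1.3,1.4,1.5,1.6):
    t=y0+np.pi-a;print(a,np.round(np.array(proj(q,c+[.0165*np.cos(t),.0165*np.sin(t),0]))+[.55,.4],1))
t=y0+np.pi/2;print("mark",np.round(np.array(proj(q,c+[.0225*np.cos(t),.0225*np.sin(t),0]))+[.55,.4],1))
np.set_printoptions(linewidth=220);print((g[...,2]-g[...,0])[204:215,328:346]);print(g[204:215,328:346].mean(2).astype(int))
E
python3 st.py
```

```text
0.15 [340.7 209.7]
1.0 [337.3 210.9]
1.2 [336.3 211. ]
1.3 [335.8 211. ]
1.4 [335.3 210.9]
1.5 [334.8 210.9]
1.6 [334.3 210.8]
mark [333.8 211.7]
[[-18 -14 -12 -15 -16 -16 -15 -12 -10 -11 -20 -36 -35 -36 -32 -36 -35 -25]
 [-15 -13 -15 -14 -14 -16 -14  -8  -9  -8  -9 -21 -34 -33 -34 -34 -35 -17]
 [-13 -14 -13 -15 -10 -13 -10  -8  -9 -16  -9  -8 -18 -32 -35 -34 -34 -31]
 [-10 -13 -16 -13  -8 -13  -9  -8 -10 -12  -9 -10  -8 -15 -17 -34 -36 -33]
 [-13 -14 -12 -13  -9  -9  -8 -10  -8  -4  -9 -10  -9 -11  -9 -20 -19 -16]
 [-15 -13 -11 -10  -9  -9 -10 -11  -8 -13 -12  -9 -10 -10 -10 -14 -10  -8]
 [-14 -14 -12  -8  -9  -9 -10  17  -7 -12 -12 -10  -8 -10 -12  -5  -8  -9]
 [-14 -13 -17 -15 -13 -12  16  -3 -11 -11 -12  -9  -9 -15 -16  -8 -10 -14]
 [-13 -12 -15 -15 -15 -16  19 -10 -13 -13 -12 -13 -16 -14 -11 -10  -9 -13]
 [-16 -16 -15 -16 -16 -17  -8 -14 -13 -15 -16 -14 -16 -12 -11 -13 -16 -14]
 [-16 -12 -17 -13 -14 -15 -17 -14 -12 -15 -13  -9 -12 -15 -11 -15 -14 -12]]
[[ 92  89  88  88  88  82  86  81 147 122 111 208 207 201 199 189 195 170]
 [ 90  90  92  92  90  83  88  51  76 113  66 111 206 205 203 203 207 160]
 [ 92  87  89  86  81 133 123  49  39 192 105  91 124 186 210 205 205 192]
 [ 91  89  90 103 115 128 133  54  71 141 102 111 107 124 120 206 213 187]
 [ 92  88  88 118 124 123 131  62  49  81 110 117 116 113  79 120 120 154]
 [ 88  91  99 122 123 122 108  55  49 109 120 117 117 122  82  71  96 163]
 [ 94  90  79 111 122 124 123  79 104 119 116 120 121 124  77 144 156 168]
 [ 89  90  83  91  98 120 111 119 125 124 125 126 109  93  76 152 167 168]
 [ 92  88  91  89  88  91  88  96 101  97  94  99  93  78 123 174 165 157]
 [ 89  88  88  87  88  86  86  89  93  88  89  87  90  73 170 193 194 196]
 [ 99  92  92  87  85  87  85  88  89  84  79  61  69  69 178 193 192 194]]
22.3 pos [ 0.588  -0.0682  0.1661] yaw 82.53 F [-0.2 -1.2 -4.1] T [-0.079  0.157  0.181] j6 -0.064
```

```bash
for i in 1 2 3 4 5; do python3 -m pendant '[[0,-0.002,0.003,0,0,0.2,-1],[0,0,0,0,0,0,-1]]'>/dev/null;python3 st.py;done
```

```text
22.47 pos [ 0.5879 -0.0681  0.166 ] yaw 81.44 F [-1.4 -0.1 -4.2] T [-0.092  0.166  0.25 ] j6 -0.045
22.63 pos [ 0.5878 -0.0682  0.166 ] yaw 80.44 F [-1.3  0.6 -2.1] T [-0.059  0.198  0.273] j6 -0.027
22.8 pos [ 0.5878 -0.0681  0.166 ] yaw 79.45 F [-1.4 -0.1 -1.7] T [-0.113  0.29   0.297] j6 -0.01
22.97 pos [ 0.5878 -0.0681  0.1659] yaw 78.45 F [-1.2  0.1 -0.7] T [-0.049  0.312  0.377] j6 0.008
23.13 pos [ 0.5878 -0.0681  0.1659] yaw 77.45 F [-1.1 -0.8  1.8] T [-0.007  0.401  0.387] j6 0.025
```

```bash
for i in 1 2; do python3 -m pendant '[[0,0,0,0,0,0,-1],[0,0,0,0,0,0,-1]]'>/dev/null;python3 st.py;done; python3 -m pendant '[[0,0,0,0,0,0.06,-1],[0,0,0,0,0,0,-1]]'>/dev/null;python3 st.py
python3 - <<'E'
from h import *
q=eyes.get_image("scene");g=q["image"].astype(int)
print((g[...,2]-g[...,0])[207:214,330:340]);print(ctrl.get_obs()['torque'])
E
```

```text
23.3 pos [ 0.5878 -0.0681  0.1659] yaw 77.53 F [-1.  -0.4  2. ] T [-0.029  0.44   0.423] j6 0.024
23.47 pos [ 0.5878 -0.0682  0.1659] yaw 77.53 F [-1.4 -0.6  3.4] T [-0.091  0.426  0.485] j6 0.024
23.63 pos [ 0.5878 -0.0681  0.1659] yaw 77.2 F [-1.1  0.2  3.3] T [-0.03   0.386  0.395] j6 0.029
[[-14 -10  -8 -12  -8  -5  -9  -9  -7  -7]
 [-13 -10 -10  -9  -8 -11  -5 -10 -12 -11]
 [-11 -11  -9 -10  -5  -8 -11 -13 -10 -11]
 [-14  -9  -8 -11  16  -5 -12 -12  -9 -11]
 [-13 -12 -12 -15  25  -7 -12 -10  -8  -8]
 [-16 -13 -15 -18  20 -10 -13 -11 -16 -14]
 [-15 -14 -15 -17  -8 -15 -13 -14 -14 -13]]
[-0.09092231  0.41492572  0.40478338]
```

```bash
for i in 1 2 3 4; do python3 -m pendant '[[0,0,-0.002,0,0,-0.6,-1],[0,0,0,0,0,0,-1]]'>/dev/null;python3 st.py;done
```

```text
23.85 pos [ 0.5878 -0.0682  0.1659] yaw 80.34 F [-2.3 -1.   3.3] T [-0.063  0.344  0.267] j6 -0.026
24.02 pos [ 0.5878 -0.0681  0.1658] yaw 83.25 F [-0.2 -0.2  2.8] T [-0.076  0.141  0.15 ] j6 -0.076
24.18 pos [ 0.5879 -0.0682  0.1658] yaw 86.2 F [-0.1 -0.3  1.8] T [-0.08  -0.104  0.054] j6 -0.128
24.35 pos [ 0.5878 -0.0681  0.1657] yaw 89.16 F [ 0.9 -0.1 -0.8] T [-0.01  -0.226 -0.053] j6 -0.18
```

```bash
python3 -m pendant '[[0,0,-0.04,0,0,0.1,-1],[0,0,-0.08,0,0,0,-1],[0,0,-0.1,0,0,0,-1]]'>/dev/null;python3 st.py;python3 -m pendant '[[0,0,-0.2,0,0,0,-1],[0,0,-0.4,0,0,0,-1],[0,0,-0.8,0,0,0,-1],[0,0,-0.8,0,0,0,-1],[0,0,-0.8,0,0,0,-1],[0,0,-0.1,0,0,0,-1],[0,0,0,0,0,0,-1]]'>/dev/null;python3 st.py
python3 - <<'E'
from h import *
q=eyes.get_image("scene");g=q["image"].astype(int)
print((g[...,2]-g[...,0])[207:214,330:340]);
cv2.imwrite("pics/c7.png",cv2.resize(q["image"][110:230,300:400],None,fx=5,fy=5,interpolation=cv2.INTER_CUBIC))
E
```

```text
24.6 pos [ 0.5876 -0.0681  0.1713] yaw 88.61 F [-0.6 -0.  -0.9] T [ 0.001  0.094 -0.012] j6 -0.17
25.18 pos [ 0.588  -0.0682  0.2504] yaw 88.7 F [ 1.3  0.6 -1.8] T [-0.008  0.016 -0.012] j6 -0.171
[[-15 -11 -11 -12  -9  -7 -10 -12 -17   0]
 [-12 -11 -10 -14  -9  -8 -10 -10  -8 -17]
 [-12  -9  -7  -9 -11  -6 -10 -11 -12 -10]
 [-15 -10  -9 -12  13  -7 -10 -12 -10 -11]
 [-16 -17 -12 -14  26  -9 -10 -11 -11 -10]
 [-14 -13 -17 -19  24 -13 -15 -12 -16 -12]
 [-13 -36 -18 -17  -8 -15 -12 -15 -17 -15]]
```

View pics/c7.png

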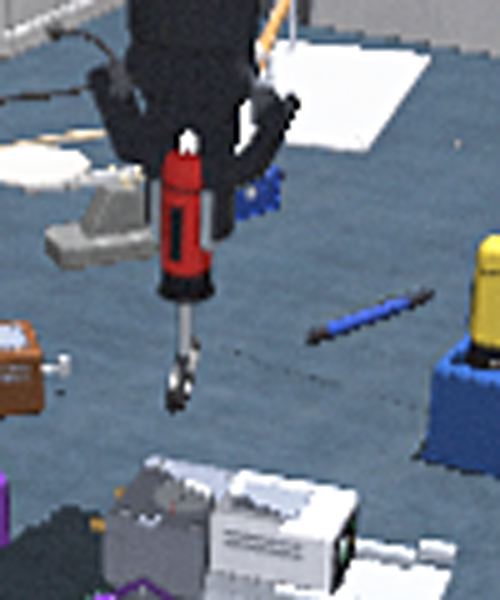

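```bash
cat > tip.py <<'E'
from h import *
q=eyes.get_image("scene");g=q["image"];T=ctrl.get_obs()['position']
for z in(0,.005,.012,.03,.04,.05,.066,.11): print(z,np.round(proj(q,np.array([T[0],T[1],T[2]-.1201+z])),2))
u,v=proj(q,np.array([T[0],T[1],T[2]-.12]));u=int(u);v=int(v)
np.set_printoptions(linewidth=220);print("cols from",u-8,"rows from",v-24);print(g[v-24:v+5,u-8:u+9].mean(2).astype(int))
E
python3 tip.py; python3 -m pendant '[[0,0,0,0,0,-1,-1],[0,0,0,0,0,-1,-1],[0,0,0,0,0,-1,-1],[0,0,0,0,0,-1,-1],[0,0,0,0,0,-1,-1],[0,0,0,0,0,-1,-1],[0,0,0,0,0,-1,-1],[0,0,0,0,0,-1,-1],[0,0,0,0,0,-1,-1],[0,0,0,0,0,-1,-1],[0,0,0,0,0,-1,-1],[0,0,0,0,0,-1,-1],[0,0,0,0,0,-1,-1],[0,0,0,0,0,-1,-1],[0,0,0,0,0,-1,-1],[0,0,0,0,0,-1,-1],[0,0,0,0,0,-1,-1],[0,0,0,0,0,-1,-1],[0,0,0,0,0,-0.26,-1],[0,0,0,0,0,0,-1]]'>/dev/null; python3 st.py; python3 tip.py
```

```text
0 [336.76 186.51]
0.005 [336.79 185.08]
0.012 [336.82 183.07]
0.03 [336.91 177.85]
0.04 [336.96 174.91]
0.05 [337.01 171.96]
0.066 [337.1  167.18]
0.11 [337.32 153.72]
cols from 328 rows from 162
[[110 108 116 118  79  70  36  29  57  89  84  86  63  60  88 127 123]
 [123 118 119 125  93  76  72  71  79  83  89  85  66  60  99 119 122]
 [121 113 120 127  82  61  73  91  87  87  86  87  59  41  93 122 121]
 [116 121 121 131  81  35  47  51  62  60  56  54  38   9  93 121 115]
 [118 116 127 133  64  29  22  25  39  36  38  29  21   4  74 127 124]
 [118 120 121 112  38  13  20  31  28  26  26  25  24  16  42 126 127]
 [113 118 119  97  33  20  22  20  24  28  25  26  22  21   9 123 122]
 [106 112 112 116  45  19  19  28  27  23  30  27  19  12  39 125 123]
 [107 108 111 118 109  79  44  16  11  14  13  14  43  58 111 123 123]
 [115 110 116 113 113 118 115 108 130 131 107 104 113 111 119 116 118]
 [116 109 110 112 115 117 117 115 148 156 124 115 114 118 121 117 123]
 [116 112 112 111 111 110 108 106 140 154 118 116 121 120 122 123 118]
 [117 117 118 118 118 116 119 117 139 155 121 118 12
[... 2812 characters left out ...]
123 118 117 115 107 190  88 115 140 106 101 117 113 113 118]
 [116 116 118 117 116 118  95 254 111  73 110  67  78 119 118 119 110]
 [121 124 117 119 110 113 113 255 159  99 128  60  64 122 119 120 123]
 [122 127 129 129 124 114 143 255 135  85 168  75  50 116 118 116 118]
 [123 127 124 124 125 116 222 255 135  48  94  65  51 123 115 113 110]
 [121 126 118 119 116  97 255 255 113  38  48  54  54 121 120 113 112]
 [113 115 117 118 123  91 166 158  71 196  97  67  47 128 130 125 124]
 [116 116 121 122 127  58  55  59  56 127 120 115 115 128 130 129 132]
 [120 118 124 127 131  45  43  57  44  36 122 128 125 125 118 124 123]
 [116 119 123 125 133  55  30  36  57 112 123 125 119 121 118 115 117]]
```

```bash
python3 -m pendant '[[0,-0.6,0,0,0,0,-1],[0,-1,0,0,0,0,-1],[0,-1,0,0,0,0,-1],[0,-1,0,0,0,0,-1],[0,-1,0,0,0,0,-1],[0,-1,0,0,0,0,-1],[0,-1,0,0,0,0,-1],[0,-1,0,0,0,0,-1],[0,-1,0,0,0,0,-1],[0,-1,0,0,0,0,-1],[0,-1,0,0,0,0,-1],[0,-1,0,0,0,0,-1],[0,-1,0,0,0,0,-1],[0,-1,0,0,0,0,-1],[0,-0.22,0,0,0,0,-1]]'>/dev/null;python3 -m pendant '[[0.7,0,0,0,0,0,-1],[0.9,0,0,0,0,0,-1],[0.9,0,0,0,0,0,-1],[0.9,0,0,0,0,0,-1],[0.6,0,0,0,0,0,-1],[0.2,0,0,0,0,0,-1],[0,0,0,0,0,0,-1],[0,0,0,0,0,0,-1]]'>/dev/null; python3 st.py
```

```text
28.92 pos [ 0.4832 -0.4138  0.249 ] yaw 179.97 F [ 0.5 -0.1 -0.6] T [-0.037 -0.039 -0.048] j6 -2.352
```

```bash
python3 -m pendant '[[0.06,0.01,0.6,0,0,0,-1],[0,0,0.6,0,0,0,-1],[0,0,0.6,0,0,0,-1],[0,0,0,0,0,0,-1],[0,0,0,0,0,0,-1]]'>/dev/null;python3 st.py;python3 -m pendant '[[0,0,0.2,0,0,0,-1],[0,0,0.2,0,0,0,-1],[0,0,0.2,0,0,0,-1],[0,0,0.2,0,0,0,-1],[0,0,0,0,0,0,-1]]'>/dev/null;python3 st.py
```

```text
29.33 pos [ 0.4819 -0.4131  0.2034] yaw 180.04 F [-0.3  0.3 -0.1] T [-0.01  -0.083  0.012] j6 -2.354
29.75 pos [ 0.481  -0.4131  0.1828] yaw 180.02 F [ 0.4  0.1 -2. ] T [-0.002  0.017  0.008] j6 -2.354
```

```bash
python3 -m pendant '[[0,0,0.3,0,0,0,-1],[0,0,0.3,0,0,0,-1],[0,0,0.3,0,0,0,-1],[0,0,0.3,0,0,0,-1],[0,0,0.3,0,0,0,-1],[0,0,0.3,0,0,0,-1],[0,0,0,0,0,0,-1],[0,0,0,0,0,0,-1]]'>/dev/null;python3 st.py;python3 -m pendant '[[0,0,0.1,0,0,0,-1],[0,0,0.1,0,0,0,-1],[0,0,0,0,0,0,-1]]'>/dev/null;python3 st.py
```

```text
30.42 pos [ 0.4812 -0.4133  0.1384] yaw 180.02 F [-1.1  0.3 -0.9] T [-0.079  0.041 -0.038] j6 -2.354
30.67 pos [ 0.4812 -0.4134  0.1336] yaw 180.02 F [-0.   0.4 -0.4] T [ 0.053 -0.041  0.002] j6 -2.354
```

```bash
python3 -m pendant '[[0,0,0.07,0,0,0,-1],[0,0,0.05,0,0,0,-1],[0,0,0,0,0,0,-1]]'>/dev/null;python3 st.py;python3 -m pendant '[[0,0,0,0,0,0,-0.2],[0,0,0,0,0,0,0.1],[0,0,0,0,0,0,0.4],[0,0,0,0,0,0,1],[0,0,0,0,0,0,1],[0,0,0,0,0,0,1],[0,0,0,0,0,0,1],[0,0,0,0,0,0,1]]';
```

```text
30.92 pos [ 0.4812 -0.4134  0.1306] yaw 180.02 F [-0.7  0.3 -1.3] T [0.032 0.027 0.01 ] j6 -2.354
time_s: 31.58
position: [0.4813, -0.4134, 0.1308]
eef_rot: [-0.0, -0.0, 1.0, 0.0]
wrist_force: [-0.0, 0.3, 0.8]
grip_width: 0.0853
grasp_force: 0.0
```

Released; raise and step aside, then a final look.

```bash
python3 -m pendant '[[0,0,-0.4,0,0,0,1],[0,0,-0.8,0,0,0,1],[0,0,-0.9,0,0,0,1],[0,0,-0.9,0,0,0,1],[0,0,-0.9,0,0,0,1],[0,0,-0.9,0,0,0,1],[1,-0.5,0,0,0,0,1],[1,-0.5,0,0,0,0,1],[1,-0.5,0,0,0,0,1],[1,-0.5,0,0,0,0,1],[1,-0.5,0,0,0,0,1],[1,-0.5,0,0,0,0,1],[0.5,0,0,0,0,0,1],[0,0,0,0,0,0,1],[0,0,0,0,0,0,1]]'; python3 - <<'E'
from meas import *
p=eyes.get_image("top");q=eyes.get_image("scene")
X=cloud(p);rect(p,X,.42,.58,-.14,-.03,.060,nm='module');rect(p,X,.52,.65,-.14,.0,.050,nm="dock")
a=cv2.resize(p["image"][215:300,312:367],None,fx=7,fy=7,interpolation=cv2.INTER_CUBIC)
b=cv2.resize(p["image"][255:300,402:482],None,fx=5,fy=5,interpolation=cv2.INTER_CUBIC)
s=cv2.resize(q["image"][140:210,350:430],None,fx=5,fy=5,interpolation=cv2.INTER_CUBIC)
o=np.zeros((595,790,3),np.uint8);o[:,:385]=a;o[:225,390:790]=b;o[235:585,390:790]=s;cv2.imwrite("pics/c8.png",o)
E
```

```text
time_s: 32.83
position: [0.3189, -0.4883, 0.2515]
eef_rot: [0.0, 0.0, 1.0, -0.0]
wrist_force: [0.6, 0.5, 1.2]
grip_width: 0.0854
grasp_force: 0.0
module rect mm [522.1 -76.1] [77.2 61.8] 10.5 mean [522.2 -76.2] axis [ -78.2 -168.2] z 61.1 551
dock rect mm [592.5 -64.4] [66.1 84. ] 9.3 mean [593.5 -64.4] axis [-171.6   98.4] z 51.3 607
```

View pics/c8.png

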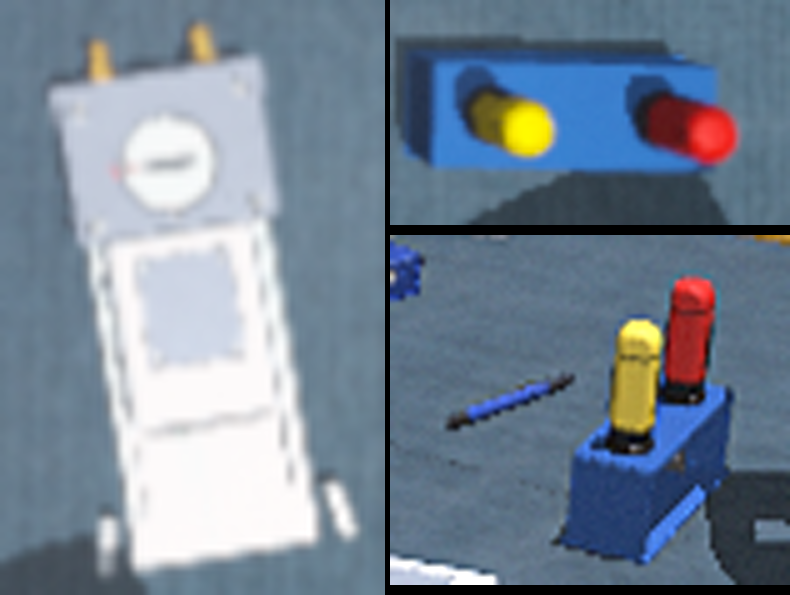

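The crop shows the module flush against the dock. The cam slot lies across at (336,238) with its dot at the mark, and the red driver is seated upright in its hole.

```bash
python3 -c "
from rig import ctrl; print(ctrl.finish_job())"
```

```text
the job is handed in; nothing more can be done
None
```

I handed the job in at about 33 s: the module is flush against the dock, the cam was turned to its stop at about 0.42 N m (one reading reached 0.485), and the red driver is back in its hole.

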